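# Clear the wax blocks from the cold plate

## Task

Sweep the three wax blocks across the cold plate with your fingertips and off its open end, so that all three drop into the steel tray standing beside it. Push them only, never lift them. Leave the little jar standing where it is on the plate, and do not knock against the slide rack.

Things in the scene. Friction and masses are not known exactly. Their poses are not given: they have to be found in the camera images.
- cold_plate: Bench cold plate, a fixed white box with a flat metal top, 250 (own x) x 240 (own y) mm, top surface 45 mm above its origin (centre of its underside, on the table). Along its two x edges runs a rim 6 mm thick and 9 mm above the surface; the two y ends, at 120 mm from the centre, are open, with no rim. It is turned up to 0.2 rad. The blocks and the jar start on it, each in its own strip of own x, the strips about 54 mm apart centre to centre.
- tray: Open steel tray, fixed, 240 (own x) x 110 (own y) mm outside, 42 mm tall, walls and floor 3 mm. It stands parallel to the cold plate, 1 mm from one of its two open ends (its +y or its -y end, it varies), its centre 176 mm from the plate's centre; its rim is 3 mm below the plate's surface. Origin: centre of its underside, on the table.
- block1: A finished wax block in its white cassette: a 40 x 28 x 7 mm plastic base (40 along its own x, 28 along y) with a 35 x 25 x 7 mm wax slab on top, 14 mm tall in all, 13 to 25 g. Pushed off-centre it turns and may slip past a narrow pusher. Lies wax side up on the cold plate at any yaw. Origin: centre of its underside. The three blocks are alike.
- block2: A finished wax block in its white cassette: a 40 x 28 x 7 mm plastic base (40 along its own x, 28 along y) with a 35 x 25 x 7 mm wax slab on top, 14 mm tall in all, 13 to 25 g. Pushed off-centre it turns and may slip past a narrow pusher. Lies wax side up on the cold plate at any yaw. Origin: centre of its underside. The three blocks are alike.
- block3: A finished wax block in its white cassette: a 40 x 28 x 7 mm plastic base (40 along its own x, 28 along y) with a 35 x 25 x 7 mm wax slab on top, 14 mm tall in all, 13 to 25 g. Pushed off-centre it turns and may slip past a narrow pusher. Lies wax side up on the cold plate at any yaw. Origin: centre of its underside. The three blocks are alike.
- jar: Small amber glass jar with a black lid, 32 mm across, 42 mm tall, 60 g, loose, standing on the cold plate among the blocks. Origin: centre of its underside. To be left alone.
- slide_rack: Grey rack of upright glass slides, fixed, 200 (own x) x 90 (own y) x 45 mm tall, at the other open end of the cold plate, its centre 176 mm from the plate's centre. Origin: centre of its underside, on the table. To be left alone.
There are look-alikes about, which are no part of the job. What is shaped like the block1 but blue or purple is not meant.

How it is judged:
By the outcome, as a careful person would: the job done as asked, in the order asked, and still so for the second after the job is handed in, with the robot touching nothing.
It also fails if it takes over 64 s, if anything falls off the work surface, if the arm or the gripper's body presses on something with over 40 N, if the wrist force passes 120 N, or if a joint passes its speed limit or range.

## Robot

A 6-joint arm with a two-finger parallel gripper is mounted at the origin on the work surface. World frame = base frame: x ahead of the robot, y to its left, z up, the work surface at z = 0. Lengths are in m, angles in rad, forces in N, time in s.
With the tool pointing down it reaches from about 0.4 to 0.825 m from the base axis. Payload 7 kg.
Tool frame: the origin (TCP) lies midway between the tips of the shut fingers; the grasp point (between the pads) lies arm.hold_point_z behind it (arm.hold_point_z is the distance from the TCP to the grasp point, in m); z points along the fingers, y is the line along which they close (so a half turn about z gives the same grasp; the last joint's range is limited). The gripper opens to 88 mm and grips with 3 to 60 N. Pads are 19 mm wide; open, the fingers measure 130 mm over their backs; the gripper's body (78 mm by 193 mm) begins 47 mm behind the grasp point.
Start: joints at [-0.817, 0.359, 0.012, 0, -1.224, -0.288], TCP at [0.303, -0.603, 0.188] pointing down, gripper open.
Joint ranges: [-3.07, 3.07], [-1.43, 2.12], [-1.02, 1.25], [-3.03, 1.67], [-3.05, -0], [-3.03, 3.03]. Speed limits (rad/s): [2.39, 2.39, 3.01, 3.14, 3.14, 3.14].

## Interface

Orientations are given as [roll, pitch, yaw] about the fixed x, y, z axes, in that order (R = Rz(yaw) Ry(pitch) Rx(roll)).
In Python, from station import arm gives the robot as it stands.
- The arm moves only by the shell command python3 -m crank 'ROWS' [OPENING] [FORCE]. ROWS is JSON, a list that holds one entry, the list of rows, each a list of 4 numbers: the shift along the tool's x, y, z in units of 25 mm (1.0 is 25 mm), then the turn about the tool's z in units of 5 degrees (1.0 is 5 degrees). A call has 1 to 12 rows; each row is the pose to reach, as a shift and turn from the pose commanded when the call began, along the tool's axes at that moment; what a row does not reach only later rows make up. A row lasts 1/8 s, in which the tool goes at most 62.5 mm and 10.7 degrees, less where a joint would pass 70% of its speed; a pose out of reach is approached as far as the arm can. A call with a gripper value outside its range is refused whole. OPENING is the closure, from 0 (fully open) to 1 (shut), set as the call begins (- or left out, the last holds). The fingers move at their own pace and stop on an object; FORCE is the grip in N (left out, the last holds). Time passes only in rows, so rows that repeat a pose let the fingers close. It gives the time, the measured TCP pose, the force, the opening and the grip force at its end, in the units of the state.
- arm.get_state(): the state, without advancing time (a new reading comes with each control period).
- arm.grab_frame(name): name is "scene" or "top" or "wrist"; returns (picture, depth): 384x512x3 uint8, red, green, blue; 384x512 float32, m along the optical axis (not along the pixel's ray), 0 where there is no reading.
- arm.get_calibration(name): a dict with "mtx" (3x3 intrinsics, pixels), "R" (3x3) and "t" (3): a world point X has camera coordinates R X + t; the wrist camera has in their place "mount" (4x4, takes a point from camera to tool coordinates, whose origin is the TCP and whose axes are the flange's). Camera axes: x right, y down, z forward; pixel columns grow to the right and rows downward; lengths in m; the calibration is good to about 2 mm. A picture is of the moment at which its call begins: read the wrist's pose just before it. get_calibration takes no time and is no camera call.
- arm.job_done(): hands the job in; it is judged then, once.
Trained networks look in the newest picture that a camera, given by its name, has taken for a name from the list of things; names that differ only in an ending like _2 or _b are one class to them, and where a whole thing is asked for, a point or a joint stands for the part that bears it (a point fixed in the world has none). Each returns a list of dicts, best first, with "score" (0 to 1); they miss things now and then, are a little off and sometimes report something else, mostly with a low value. They report only what shows in the picture. A call takes as long as a camera call. They do not tell look-alikes from the thing itself.
- arm.recognise(thing, camera): "extent" ([left, top, width, height] in pixels, round what is visible of it).
- arm.trace(thing, camera): "mask" (384x512 bool, what is visible of it) and "extent" ([left, top, width, height] in pixels, round what is visible of it).
The state is a dict: "t": time; "q": joint angles; "qd": joint speeds; "joint_efforts": joint torques, N m; "eef_pos": TCP position; "ee_rot": TCP orientation; "force": force on the tool from outside, world axes, zero at the start; "moment": the same for the moment, N m; "width": finger opening in m; "gripper_force": force on a finger pad.
Only numpy, scipy, OpenCV 4.12 (cv2) and the standard library are available. Lean on these libraries where they do the work, as an engineer would, in place of code of your own. Each camera call takes 0.05 s, during which the arm holds its last target. There are 200 camera calls.

## Working session

There is one attempt and no reset: what is moved stays moved. The work goes in short steps, Python scripts to look and compute and a shell command to move; the robot and the scene stay as the last step left them, time stands still between calls to the robot, and variables do not carry over. Pictures are saved under pics/ and viewed, at most 11 in all, crops included, and the job is handed in when it is done.

```bash
mkdir -p pics
cat > h.py <<'E'
import numpy as np,cv2
from station import arm
def grab(n,f):
    p,d=arm.grab_frame(n); cv2.imwrite('pics/'+f,p[:,:,::-1]); return p,d
def world(n,d):
    c=arm.get_calibration(n);K=np.array(c['mtx']);R=np.array(c['R']);t=np.array(c['t'])
    v,u=np.mgrid[0:384,0:512]
    P=np.stack([(u-K[0,2])/K[0,0]*d,(v-K[1,2])/K[1,1]*d,d],-1)
    return (P-t)@R
E
python3 - <<'E'
from h import *
p,d=grab('top','top1.png'); W=world('top',d); np.save('W.npy',W); np.save('P.npy',p)
print(arm.get_state())
for th in ['block1','jar','cold_plate','tray','slide_rack']:
    for r in arm.trace(th,'top')[:5]:
        m=r['mask']&(d>0)
        print(th,round(r['score'],2),r['extent'],np.median(W[m],0).round(3),p[m].mean(0).round())
grab('scene','scene1.png')
E
```

```text
{'t': 0.05, 'q': array([-8.16871467e-01,  3.59392643e-01,  1.11239822e-02, -3.66617772e-04,
       -1.22408371e+00, -2.88117113e-01]), 'qd': array([ 0.00010361, -0.00080859,  0.00190704, -0.00040389, -0.00095055,
       -0.00179216]), 'joint_efforts': array([-6.03573644e-04, -5.84667599e+01,  2.94060177e+01,  7.02601433e+00,
        1.03781486e-02, -8.48016202e-05]), 'eef_pos': array([ 0.30293786, -0.60262552,  0.18684438]), 'ee_rot': array([ 3.14000281e+00, -1.11748184e-04, -2.67590967e+00]), 'force': array([ 0.64375106,  0.17875868, -0.57382753]), 'moment': array([-0.010533  , -0.00619324, -0.03570684]), 'gripper_force': 0.0, 'width': 0.08742230236440367}
block1 0.79 [226.0, 130.9, 20.7, 23.9] [0.732 0.047 0.013] [ 63.  71. 105.]
block1 0.75 [286.6, 130.4, 18.4, 12.3] [ 0.741 -0.07   0.013] [ 61.  70. 102.]
block1 0.74 [207.1, 237.8, 27.3, 21.9] [0.519 0.072 0.059] [131. 128. 127.]
block1 0.58 [215.2, 213.3, 26.2, 17.2] [0.568 0.058 0.059] [128. 125. 124.]
block1 0.55 [230.7, 182.3, 26.8, 21.2] [0.619 0.03  0.059] [128. 125. 123.]
cold_plate 0.7 [165.2, 165.8, 145.6, 149.4] [0.536 0.037 0.045] [129. 127. 129.]
tray 0.87 [294.8, 184.0, 70.3, 134.3] [ 0.519 -0.137  0.003] [101. 103. 105.]
slide_rack 0.73 [163.7, 164.7, 146.6, 147.1] [0.536 0.037 0.045] [129. 128. 129.]
slide_rack 0.55 [115.1, 172.1, 63.5, 110.7] [0.558 0.216 0.014] [73. 73. 75.]
```

Run:
```python
from h import *
W=np.load('W.npy');p=np.load('P.npy')
c=p[110:330,110:380,::-1]; cv2.imwrite('pics/crop1.png',cv2.resize(c,None,fx=2.7,fy=2.7,interpolation=cv2.INTER_CUBIC))
h=W[:,:,2]
reg=np.zeros(h.shape,bool); reg[150:330,150:320]=1
pl=(reg&(h>.040)&(h<.064)).astype(np.uint8)
n,l,s,_=cv2.connectedComponentsWithStats(pl); i=1+np.argmax(s[1:,4])
print('plate',[np.round(x,4) for x in cv2.minAreaRect(W[l==i][:,:2].astype(np.float32)*1000)])
hi=(reg&(h>.0565)&(h<.1)&(l>=0)).astype(np.uint8)
n,l,s,ce=cv2.connectedComponentsWithStats(hi)
for i in range(1,n):
    if s[i,4]>25:
        r=cv2.minAreaRect(W[l==i][:,:2].astype(np.float32)*1000)
        print(s[i],ce[i].round(),[np.round(x,1) for x in r],np.median(h[l==i]).round(3),p[l==i].mean(0).round())
```

```text
plate [array([539.1935,  21.6046]), array([283.4076, 250.4769]), np.float64(83.291)]
[233 184  23  21 245] [244. 194.] [array([620. ,  30.4]), array([25.7, 34.8]), np.float64(31.0)] 0.059 [132. 130. 126.]
[217 211  23  21 253] [228. 221.] [array([568.9,  59.1]), array([25.1, 34.8]), np.float64(27.9)] 0.059 [133. 130. 128.]
[210 238  23  22 257] [221. 248.] [array([519.4,  71.9]), array([24.8, 34.9]), np.float64(33.7)] 0.059 [133. 131. 129.]
[213 272  18  18 254] [221. 280.] [array([462.,  69.]), array([28.4, 30. ]), np.float64(89.8)] 0.087 [56. 55. 56.]
```

View pics/crop1.png

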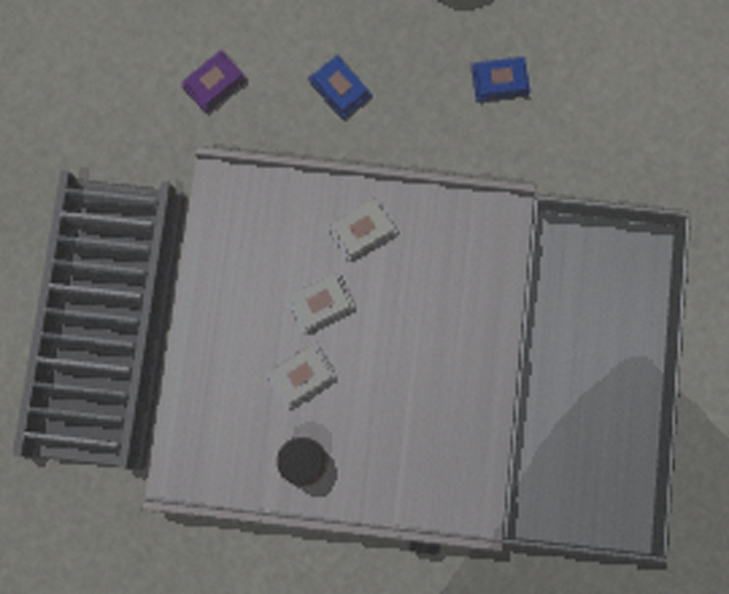

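View pics/scene1.png

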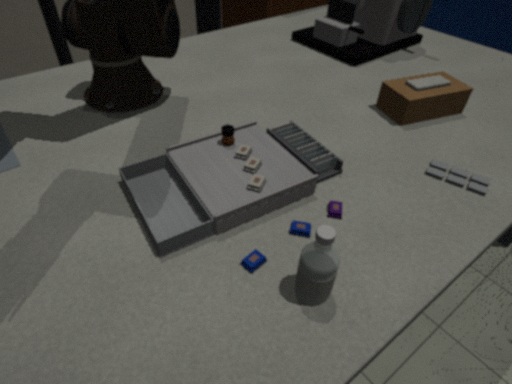

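The top crop shows three white cassettes, (364,230), (323,304) and (303,375), on the plate, with the jar at (303,461). The tray is on the right (-y end) and the rack on the left. Look-alikes on the table at crop (215,80) purple, (340,85) blue and (500,78) blue are rejected by colour and by their height (z=0.013). The blocks I want have wax tops at z=0.059, which matches 45+14 mm.

```bash
cat >> h.py <<'E'
from scipy.spatial.transform import Rotation as Ro
A=0.117; D=np.array([-np.sin(A),-np.cos(A)]); N=np.array([np.cos(A),-np.sin(A)])
def sp(X): return np.array([X[...,0]*N[0]+X[...,1]*N[1], X[...,0]*D[0]+X[...,1]*D[1]])*1000
def to(s,p,z):
    st=arm.get_state(); R=Ro.from_euler('xyz',st['ee_rot']).as_matrix()
    T=np.r_[(s*N+p*D)/1000,z]
    dy=(-np.pi/2-A)-st['ee_rot'][2]
    return (R.T@(T-st['eef_pos'])/.025).round(2), round(-np.degrees(dy)/5,2)
E
python3 - <<'E'
from h import *
W=np.load('W.npy'); S,P=sp(W); h=W[:,:,2]
for s0 in (440,507,558,612):
    m=(abs(S-s0)<8)&(abs(h-.045)<.0025); print(s0,'plate p',np.percentile(P[m],[.5,99.5]).round(1))
m=(abs(h-.045)<.003)&(abs(P+20)<60)
print('s range',np.percentile(S[m],[.5,99.5]).round(1))
m=(h>.05)&(h<.057)&(abs(P+120)<100)&(S>640); print('rim',np.median(S[m]), np.polyfit(P[m],S[m],1))
print(arm.hold_point_z); print(to(615,-146,.12))
E
```

```text
440 plate p [-301.1  119.8]
507 plate p [-308.7   17. ]
558 plate p [-308.    16.3]
612 plate p [-307.6   16.8]
s range [414.6 652. ]
rim 654.594641357961 [2.37086933e-01 6.98623157e+02]
0.0188
(array([-23.75,  18.33,   2.71]), np.float64(-11.32))
```

```bash
python3 -m crank '[[[-2,1.5,0,-1],[-4,3,0,-2],[-6,4.6,0,-3],[-8,6.2,0,-4],[-10,7.7,0,-5],[-12,9.2,0,-6],[-14,10.8,0,-7],[-16,12.3,0,-8],[-18,13.9,0,-9],[-20,15.4,0,-10],[-22,17,0,-11],[-23.75,18.33,0,-11.32]]]' 1 20 && python3 -c "
from h import *
print(to(615,-146,.049))"
```

```text
t: 1.85
eef_pos: [0.6284, 0.075, 0.1881]
ee_rot: [-3.141, 0.0, -1.686]
force: [2.3, -1.1, -0.3]
width: 0.0003
gripper_force: 0.0
(array([0.08, 0.02, 5.56]), np.float64(0.02))
```

```bash
python3 -m crank '[[[0,0,1.2,0],[0,0,2.4,0],[0,0,3.5,0],[0,0,4.5,0],[0,0,5.2,0],[0,0,5.5,0],[0,0,5.5,0]]]' && python3 -c "
from h import *
print(to(615,-146,.049))"
```

```text
t: 2.72
eef_pos: [0.6279, 0.0729, 0.0503]
ee_rot: [3.141, -0.0, -1.688]
force: [-0.1, -0.1, 0.2]
width: 0.0004
gripper_force: 0.0
(array([-0.01,  0.  ,  0.05]), np.float64(-0.0))
```

```bash
python3 -m crank '[[[0.2,0,0.06,0],[0.5,0,0.06,0],[0.8,0,0.06,0],[1.1,0,0.06,0],[1.4,0,0.06,0],[1.7,0,0.06,0],[2,0,0.06,0],[2.3,0,0.06,0],[2.6,0,0.06,0],[2.8,0,0.06,0],[2.8,0,0.06,0]]]'
python3 - <<'E'
from h import *
p,d=grab('top','t2.png')
cv2.imwrite('pics/c2.png',cv2.resize(p[150:330,150:380,::-1],None,fx=3.2,fy=3.2))
E
```

```text
t: 4.1
eef_pos: [0.6196, 0.0031, 0.0488]
ee_rot: [3.142, -0.0, -1.688]
force: [0.6, -0.4, -0.1]
width: 0.0005
gripper_force: 0.0
```

View pics/c2.png

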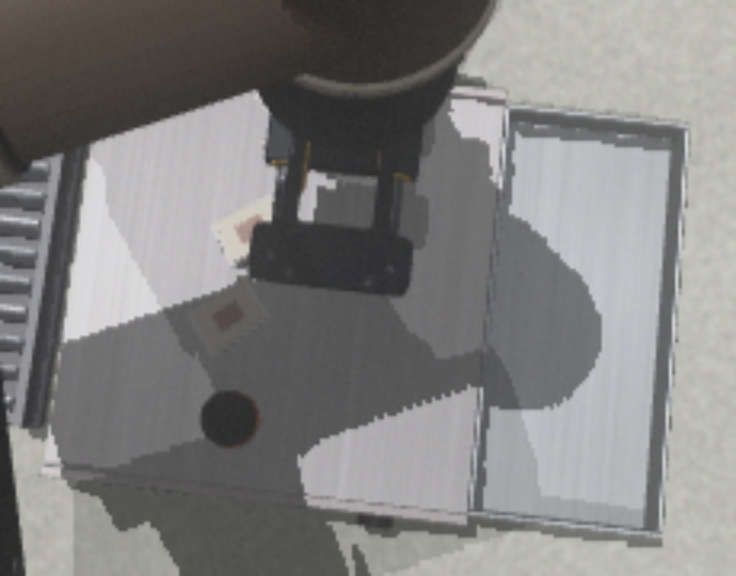

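The gripper hides block1. Blocks 2 and 3 at (245,230) and (228,318) and the jar at (230,418) are undisturbed. Next I use the wrist camera.

```bash
cat >> h.py <<'E'
def wrist(f=None,near=None):
    st=arm.get_state(); p,d=arm.grab_frame('wrist')
    if f: cv2.imwrite('pics/'+f,p[:,:,::-1])
    c=arm.get_calibration('wrist');K=np.array(c['mtx']);M=np.array(c['mount'])
    v,u=np.mgrid[0:384,0:512]
    Q=np.stack([(u-K[0,2])/K[0,0]*d,(v-K[1,2])/K[1,1]*d,d],-1)@M[:3,:3].T+M[:3,3]
    W=Q@Ro.from_euler('xyz',st['ee_rot']).as_matrix().T+st['eef_pos']
    S,P=sp(W);h=W[:,:,2]
    print('tcp s,p',sp(st['eef_pos']).round(1),'plate z',np.median(h[(h>.035)&(h<.052)]).round(4))
    m=((h>.0555)&(h<.063)&(d>0)).astype(np.uint8)
    n,l,s,ce=cv2.connectedComponentsWithStats(m)
    for i in range(1,n):
        if s[i,4]>300:
            q=np.stack([S[l==i],P[l==i]],1).astype(np.float32); r=cv2.minAreaRect(q)
            print(s[i,:],'c(s,p)',np.round(r[0],1),np.round(r[1],1),round(r[2],1))
    return p,d,W
E
python3 -c "
from h import *
wrist('w1.png')"
```

```text
tcp s,p [615.  -75.6] plate z 0.0444
[375 263  42  32 990] c(s,p) [ 508.8 -131.3] [36.6 24.9] 50.2
```

View pics/w1.png

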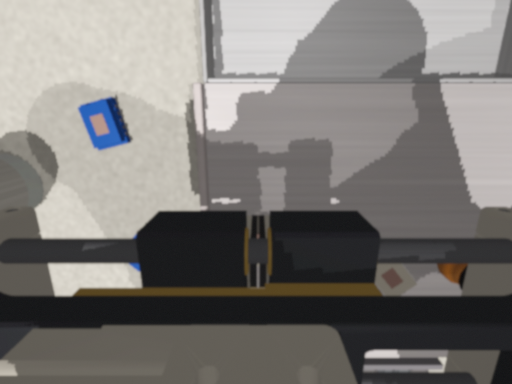

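```bash
python3 -m crank '[[[-0.3,0,0,0],[-1,0,-1.5,0],[-2.5,0,-3,0],[-4,0,-3,0],[-5,0,-3,0],[-5,0,-3,0]]]'
python3 - <<'E'
from h import *
p,d,W=wrist('w2.png')
p,d=grab('top','t3.png')
W=world('top',d);S,P=sp(W);h=W[:,:,2]
m=((h>.055)&(h<.063)&(S>420)&(S<645)&(P<60)).astype(np.uint8)
n,l,s,_=cv2.connectedComponentsWithStats(m)
for i in range(1,n):
    if s[i,4]>60: print('top',s[i,4],cv2.minAreaRect(np.stack([S[l==i],P[l==i]],1).astype(np.float32)))
E
```

```text
t: 4.95
eef_pos: [0.6338, 0.1294, 0.1228]
ee_rot: [3.14, -0.001, -1.686]
force: [-0.3, -0.4, 0.3]
width: 0.0004
gripper_force: 0.0
tcp s,p [ 614.4 -202.5] plate z 0.0444
[  0   2  32  74 472] c(s,p) [827.4 -73.5] [25.  59.4] 12.3
[ 236   53   45   50 1148] c(s,p) [ 613.7 -101.6] [35. 25.] 52.4
[ 296   80   42   48 1075] c(s,p) [ 559.4 -124.4] [35.  25.4] 55.4
[ 348   88   44   48 1091] c(s,p) [ 508.9 -131.2] [35.2 25.6] 50.2
top 257 ((612.9600830078125, -101.91950988769531), (36.870391845703125, 26.070701599121094), 52.43126678466797)
top 265 ((557.809326171875, -124.89181518554688), (34.47300720214844, 27.248523712158203), 56.3749885559082)
top 272 ((506.9201965332031, -131.59288024902344), (34.966224670410156, 26.747657775878906), 49.66731262207031)
```

View pics/w2.png

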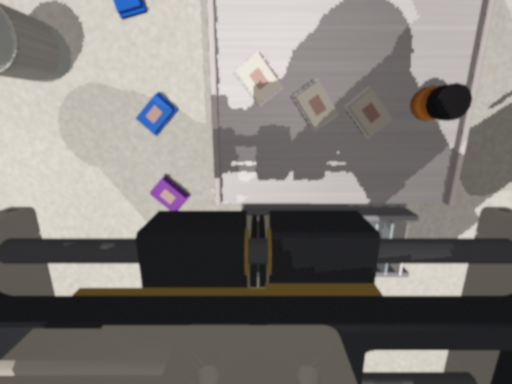

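Run:
```python
from h import *
st=arm.get_state(); p,d=arm.grab_frame('wrist')
c=arm.get_calibration('wrist');K=np.array(c['mtx']);M=np.array(c['mount']);print(K.round(1),M.round(3))
v,u=np.mgrid[0:384,0:512]
Q=np.stack([(u-K[0,2])/K[0,0]*d,(v-K[1,2])/K[1,1]*d,d],-1)@M[:3,:3].T+M[:3,3]
for r in (205,215,225,235,245,255,265,275): print(r,[(Q[r,c]*1000).round().astype(int).tolist() for c in (150,220,250,258,266,300,370)])
x=M[:3,:3].T@(-M[:3,3]); print('tcp px',K@x/x[2])
```

```text
[[269.    0.  257.6]
 [  0.  269.  187. ]
 [  0.    0.    1. ]] [[-0.    -0.965 -0.262  0.069]
 [ 1.    -0.    -0.     0.   ]
 [ 0.    -0.262  0.965 -0.196]
 [ 0.     0.     0.     1.   ]]
205 [[-41, -135, 122], [-23, -39, 70], [-37, -9, 111], [-37, 1, 112], [-37, 10, 111], [-37, 51, 112], [-37, 136, 112]]
215 [[-54, -136, 123], [38, -12, -114], [10, -4, -44], [-41, 1, 89], [10, 5, -44], [38, 14, -114], [-41, 127, 89]]
225 [[38, -32, -123], [37, -11, -122], [9, -4, -56], [-63, 1, 111], [10, 5, -57], [38, 13, -123], [38, 33, -123]]
235 [[37, -30, -128], [37, -10, -128], [9, -4, -68], [-76, 1, 111], [10, 4, -71], [37, 12, -129], [37, 32, -128]]
245 [[34, -30, -128], [34, -10, -129], [30, -2, -120], [30, 0, -120], [30, 3, -121], [34, 12, -128], [34, 32, -128]]
255 [[30, -31, -127], [31, -10, -129], [27, -2, -121], [27, 0, -122], [27, 3, -122], [31, 12, -129], [31, 32, -128]]
265 [[27, -31, -127], [28, -10, -129], [0, -3, -84], [1, 0, -84], [1, 4, -85], [28, 12, -128], [28, 32, -128]]
275 [[24, -31, -127], [24, -11, -128], [-4, -3, -85], [-4, 0, -84], [-4, 4, -86], [24, 13, -127], [24, 33, -128]]
tcp px [257.38781044 206.90032909   1.        ]
```

The wrist view shows the three blocks, still in place, at (257,78), (315,103) and (370,112), with the jar at (442,102). The fingers passed over block1 without touching it: their tips end at about row 212, short of where the TCP projects (row 207). I'll measure the real tip height with the scene camera.

Run:
```python
from h import *
st=arm.get_state(); T=st['eef_pos']; print(T,st['width'])
p,d=grab('scene','s2.png'); W=world('scene',d)
c=arm.get_calibration('scene');K=np.array(c['mtx'])
x=np.array(c['R'])@T+np.array(c['t']); px=K@x/x[2]; print('tcp px',px)
m=(np.linalg.norm(W[:,:,:2]-T[:2],axis=2)<.04)&(W[:,:,2]>.07)
h=W[:,:,2][m]; print(np.percentile(h,[0,1,5,20]).round(4) if m.any() else None, np.sort(h)[:10])
u,v=px[:2].astype(int)
c=p[max(v-90,0):v+60,max(u-100,0):u+100,::-1].copy()
cv2.circle(c,(min(u,100),min(v,90)),2,(0,255,0),1)
cv2.imwrite('pics/s2c.png',cv2.resize(c,None,fx=3.8,fy=3.8,interpolation=cv2.INTER_CUBIC))
```

```text
[0.63367091 0.12712292 0.12300749] 0.00010267540438646034
tcp px [299.00996633 140.17772303   1.        ]
[0.1627 0.1673 0.1775 0.2141] [0.16272865 0.16312246 0.16349341 0.16380201 0.16383078 0.16441002
 0.16459178 0.16499131 0.16505766 0.1650964 ]
```

View pics/s2c.png

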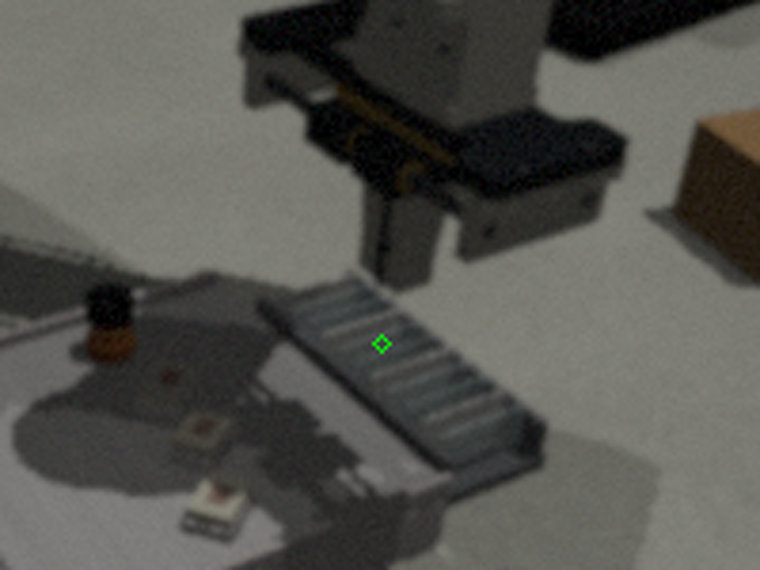

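The scene crop shows the real fingertips at about (405,285), roughly 40 mm short of the reported TCP (green, 381,343). So the reported TCP lies 40 mm past the real tips. The body therefore sits lower relative to the tips than I assumed, and it could hit the jar, so I'll measure its shape.

Run:
```python
from h import *
st=arm.get_state(); T=st['eef_pos']; R=Ro.from_euler('xyz',st['ee_rot']).as_matrix(); print(st['q'].round(2))
p,d=arm.grab_frame('scene'); W=world('scene',d); Q=((W-T)@R)[d>0]*1000
p,d=arm.grab_frame('top'); W=world('top',d); Q2=((W-T)@R)[d>0]*1000
for nm,q in (('scene',Q),('top',Q2)):
    q=q[(q[:,2]<-30)&(q[:,2]>-170)&(abs(q[:,0])<120)&(abs(q[:,1])<120)]
    for z0 in range(-150,-30,10):
        b=q[(q[:,2]>=z0)&(q[:,2]<z0+10)]
        if len(b)>3: print(nm,z0,len(b),'x',np.percentile(b[:,0],[1,99]).round(),'y',np.percentile(b[:,1],[1,99]).round())
    f=q[(abs(q[:,1])<25)&(q[:,2]>-85)]
    if len(f): print('finger x',np.percentile(f[:,0],[2,98]).round(1),'y',np.percentile(f[:,1],[2,98]).round(1),'z',f[:,2].max())
    e=q[(abs(q[:,1])>50)]; 
    if len(e): print('ends zmax',np.percentile(e[:,2],[98,100]).round(1),'y',e[:,1].min(),e[:,1].max())
```

```text
[ 0.5   0.36 -0.14  0.   -1.07 -0.62]
scene -150 1387 x [-36.  39.] y [-97.  93.]
scene -140 424 x [-38.  39.] y [-97.  91.]
scene -130 657 x [-34.  39.] y [-94.  83.]
scene -120 510 x [-37.  39.] y [-90.  83.]
scene -110 147 x [-37.  38.] y [-90.  84.]
scene -100 26 x [-1. 11.] y [-25. -11.]
scene -90 91 x [-10.  11.] y [-23.  19.]
scene -80 102 x [-10.  11.] y [-21.  17.]
scene -70 92 x [-10.  11.] y [-19.  15.]
scene -60 92 x [-11.  11.] y [-18.  14.]
scene -50 72 x [-12.  11.] y [-18.  16.]
finger x [-10.2  11.2] y [-20.9  15.4] z -39.25849193052837
ends zmax [-107.4 -104.8] y -98.24441957993291 96.8510006134917
top -150 1944 x [-38.  38.] y [-93.  97.]
top -140 160 x [-35.  38.] y [-90.  97.]
top -130 778 x [-38.  38.] y [-71.  65.]
top -120 129 x [-31.  38.] y [-84.  89.]
top -110 29 x [-21.  38.] y [-85.  70.]
ends zmax [-120.3 -105. ] y -96.02205777500964 97.6769363976305
```

The body bottom is 66 mm above the real tip, as specified, so it clears the jar by about 27 mm. The shut fingers are about 36 mm wide. Only the TCP z is off, so I'll use z_tip = z_tcp + 0.0395.

```bash
python3 -m crank '[[[1,0,0.5,0],[2,0,1.5,0],[2.25,0,2.5,0],[2.25,0,3.4,0],[2.25,0,4,0],[2.25,0,4.4,0],[2.25,0,4.48,0],[2.25,0,4.48,0]]]' && python3 -c "
from h import *
print(to(615,-146,.009))"
```

```text
t: 6.25
eef_pos: [0.628, 0.0718, 0.0122]
ee_rot: [-3.141, 0.0, -1.688]
force: [-0.3, -0.1, 0.8]
width: 0.0007
gripper_force: 0.0
(array([-0.05,  0.01,  0.13]), np.float64(0.0))
```

```bash
python3 -m crank '[[[0,0,0.06,0],[0,0,0.12,0],[0,0,0.12,0]]]'; python3 -m crank '[[[0.3,0,0,0],[0.6,0,0,0],[0.9,0,0,0],[1.2,0,0,0],[1.5,0,0,0],[1.8,0,0,0],[2.1,0,0,0],[2.4,0,0,0],[2.7,0,0,0],[2.7,0,0,0]]]'
python3 - <<'E'
from h import *
wrist('w3.png')
E
```

```text
t: 6.62
eef_pos: [0.6276, 0.0718, 0.0088]
ee_rot: [-3.142, 0.0, -1.688]
force: [0.2, 0.9, 0.2]
width: 0.0002
gripper_force: 0.0
t: 7.88
eef_pos: [0.6196, 0.0041, 0.0087]
ee_rot: [3.141, -0.0, -1.689]
force: [-0.1, 0.8, -0.3]
width: 0.0001
gripper_force: 0.0
tcp s,p [614.9 -76.4] plate z 0.0444
[ 222  141   73   75 2730] c(s,p) [614.1 -42.8] [35.3 25.3] 51.2
```

View pics/w3.png

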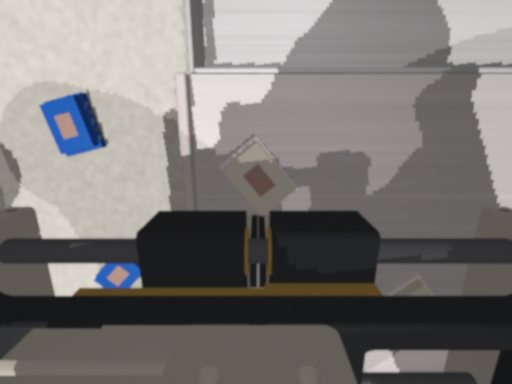

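The wrist view shows block1 at (258,178), now riding corner-first dead ahead of the fingers. I'll keep pushing over the edge.

```bash
python3 -m crank '[[[0.4,0,0,0],[0.8,0,0,0],[1.2,0,0,0],[1.6,0,0,0],[2,0,0,0],[2.4,0,0,0],[2.8,0,0,0],[3.2,0,0,0],[3.6,0,0,0],[4,0,0,0],[4.3,0,0,0],[4.3,0,0,0]]]'
python3 - <<'E'
from h import *
wrist('w4.png')
E
```

```text
t: 9.43
eef_pos: [0.607, -0.1027, 0.0087]
ee_rot: [3.141, -0.0, -1.689]
force: [-0.1, 0.6, -0.9]
width: 0.0007
gripper_force: 0.0
tcp s,p [614.9  31.1] plate z 0.0438
```

View pics/w4.png

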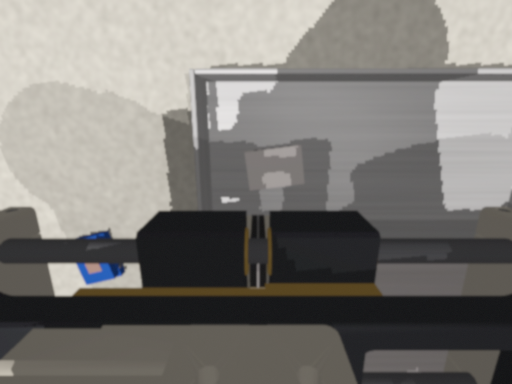

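Block1 lies in the tray at (275,168). Next is block2.

```bash
python3 -m crank '[[[0,0,-1,0],[-1,0.2,-2,0],[-3,0.8,-2.4,0],[-5,1.4,-2.4,0],[-7,2,-2.4,0],[-8,2.22,-2.4,0],[-8,2.22,-2,0],[-8,2.22,-1.2,0],[-8,2.22,-0.5,0],[-8,2.22,-0.1,0],[-8,2.22,0,0],[-8,2.22,0,0]]]'; python3 -m crank '[[[0.3,0,0,0],[0.6,0,0,0],[0.9,0,0,0],[1.2,0,0,0],[1.5,0,0,0],[1.8,0,0,0],[2.1,0,0,0],[2.4,0,0,0],[2.7,0,0,0],[3,0,0,0],[3.3,0,0,0],[3.3,0,0,0]]]'
python3 - <<'E'
from h import *
wrist('w5.png')
E
```

```text
t: 10.98
eef_pos: [0.5757, 0.1029, 0.009]
ee_rot: [-3.141, 0.0, -1.688]
force: [0.3, -0.1, -0.6]
width: 0.0001
gripper_force: 0.0
t: 12.48
eef_pos: [0.5655, 0.0205, 0.0087]
ee_rot: [3.141, -0.0, -1.689]
force: [0.1, -0.1, -0.6]
width: 0.0005
gripper_force: 0.0
tcp s,p [559.3 -86.4] plate z 0.0444
[ 234  144   65   72 2716] c(s,p) [554.  -53.4] [35.3 25. ] 67.4
[400 263  51  32 649] c(s,p) [ 456.4 -115.1] [15.  30.5] 61.3
```

```bash
python3 -m crank '[[[-0.2,0,0,0],[-0.2,0.3,0,0],[0.2,0.3,0,0],[0.5,0.3,0,0],[0.8,0.3,0,0],[1.1,0.3,0,0],[1.4,0.3,0,0],[1.7,0.3,0,0],[1.9,0.3,0,0],[1.9,0.3,0,0]]]'
python3 - <<'E'
from h import *
wrist('w6.png')
E
```

```text
t: 13.78
eef_pos: [0.5527, -0.0256, 0.0087]
ee_rot: [3.142, -0.0, -1.689]
force: [-0.4, -0.7, -0.3]
width: 0.0009
gripper_force: 0.0
tcp s,p [551.9 -39.1] plate z 0.0444
[ 245  154   46   61 2588] c(s,p) [546.4  -8.6] [35.5 25. ] 89.9
```

```bash
python3 -m crank '[[[-0.1,0.2,0,0],[0.3,0.2,0,0],[0.7,0.2,0,0],[1.1,0.2,0,0],[1.5,0.2,0,0],[1.9,0.2,0,0],[2.3,0.2,0,0],[2.7,0.2,0,0],[2.9,0.2,0,0],[2.9,0.2,0,0]]]'
python3 - <<'E'
from h import *
p,d,W=wrist('w7.png')
S,P=sp(W);h=W[:,:,2]
m=((h>.008)&(h<.04)&(P>25)&(P<118)&(S>425)&(S<645)).astype(np.uint8)
n,l,s,c=cv2.connectedComponentsWithStats(m)
for i in range(1,n):
    if s[i,4]>200: print(s[i],'sp',np.median(S[l==i]),np.median(P[l==i]),np.median(h[l==i]))
E
```

```text
t: 15.08
eef_pos: [0.5393, -0.097, 0.0087]
ee_rot: [3.142, 0.0, -1.689]
force: [0.3, -0.4, 1.1]
width: 0.0004
gripper_force: 0.0
tcp s,p [546.9  33.4] plate z 0.0421
[ 148  147   64   46 2265] sp 601.9223275198611 64.64522097472022 0.01640082772764747
[ 238  148   40   55 2146] sp 547.1498263659698 60.45975594895439 0.016383902520455348
```

View pics/w7.png

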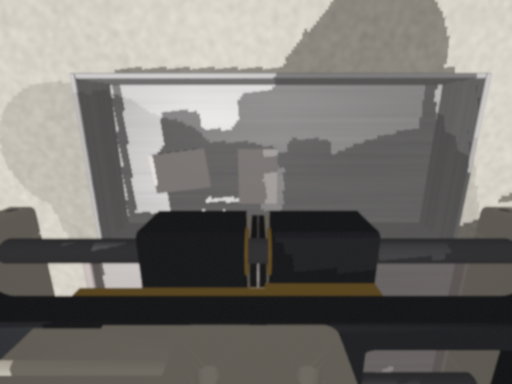

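Blocks 1 and 2 lie in the tray at (180,170) and (260,178). Next is block3.

```bash
python3 -m crank '[[[0,0,-1,0],[-1,0.2,-2,0],[-3,0.6,-2.4,0],[-5,1,-2.4,0],[-7,1.3,-2.4,0],[-8.35,1.48,-2.4,0],[-8.35,1.48,-2,0],[-8.35,1.48,-1.2,0],[-8.35,1.48,-0.5,0],[-8.35,1.48,-0.1,0],[-8.35,1.48,0,0],[-8.35,1.48,0,0]]]'; python3 -m crank '[[[0.3,0,0,0],[0.6,0,0,0],[0.9,0,0,0],[1.2,0,0,0],[1.5,0,0,0],[1.8,0,0,0],[1.8,0,0,0]]]'
python3 - <<'E'
from h import *
wrist('w8.png')
E
```

```text
t: 16.62
eef_pos: [0.5272, 0.1149, 0.009]
ee_rot: [-3.141, 0.0, -1.688]
force: [-0.0, 0.2, -0.2]
width: 0.0004
gripper_force: 0.0
t: 17.5
eef_pos: [0.5215, 0.0697, 0.0087]
ee_rot: [3.141, -0.0, -1.689]
force: [0.3, -0.0, 0.2]
width: 0.0004
gripper_force: 0.0
tcp s,p [ 509.8 -130.1] plate z 0.0445
[ 216  143   76   73 2724] c(s,p) [511.7 -97.1] [35.3 25.4] 42.3
[334 196  45  14 335] c(s,p) [ 452.1 -110.7] [ 7.5 25.6] 88.3
```

```bash
python3 -m crank '[[[0.2,-0.1,0,0],[0.5,-0.2,0,0],[0.8,-0.2,0,0],[1.1,-0.2,0,0],[1.4,-0.2,0,0],[1.7,-0.2,0,0],[2,-0.2,0,0],[2.3,-0.2,0,0],[2.3,-0.2,0,0]]]'
python3 - <<'E'
from h import *
wrist('w9.png')
E
```

```text
t: 18.68
eef_pos: [0.5198, 0.0121, 0.0088]
ee_rot: [3.141, -0.0, -1.689]
force: [0.3, 0.1, -0.6]
width: 0.0003
gripper_force: 0.0
tcp s,p [514.9 -72.7] plate z 0.0444
[ 206  153   74   64 2701] c(s,p) [523.4 -42.3] [35.1 25.4] 23.9
```

```bash
python3 -m crank '[[[-0.2,0,0,0],[-0.2,-0.4,0,0],[0.2,-0.4,0,0],[0.7,-0.4,0,0],[1.2,-0.4,0,0],[1.7,-0.4,0,0],[2.2,-0.4,0,0],[2.7,-0.4,0,0],[3.2,-0.4,0,0],[3.7,-0.4,0,0],[4.3,-0.4,0,0],[4.3,-0.4,0,0]]]' && python3 -m crank '[[[0,0,-1,0],[0,0,-2.5,0],[-2,0,-4,0],[-4,0,-5,0],[-6,0,-6,0],[-6,0,-6,0]]]'
python3 - <<'E'
from h import *
p,d=grab('top','t9.png'); wrist('w10.png')
W=world('top',d);S,P=sp(W);h=W[:,:,2]
m=((h>.08)&(h<.095)&(S<480)&(S>420)&(P<0)&(P>-220)); print('jar',np.median(S[m]),np.median(P[m]),m.sum())
cv2.imwrite('pics/c9.png',cv2.resize(p[150:330,110:380,::-1],None,fx=2.8,fy=2.8))
E
```

```text
t: 20.23
eef_pos: [0.5171, -0.0964, 0.0087]
ee_rot: [3.141, -0.0, -1.689]
force: [-0.2, 0.7, -0.4]
width: 0.0003
gripper_force: 0.0
t: 20.98
eef_pos: [0.5367, 0.0571, 0.161]
ee_rot: [-3.138, 0.002, -1.684]
force: [-1.7, -0.4, 0.2]
width: 0.0004
gripper_force: 0.0
tcp s,p [ 525.3 -117.6] plate z 0.0444
jar 463.72046660295155 -124.5008542927173 13
```

View pics/c9.png

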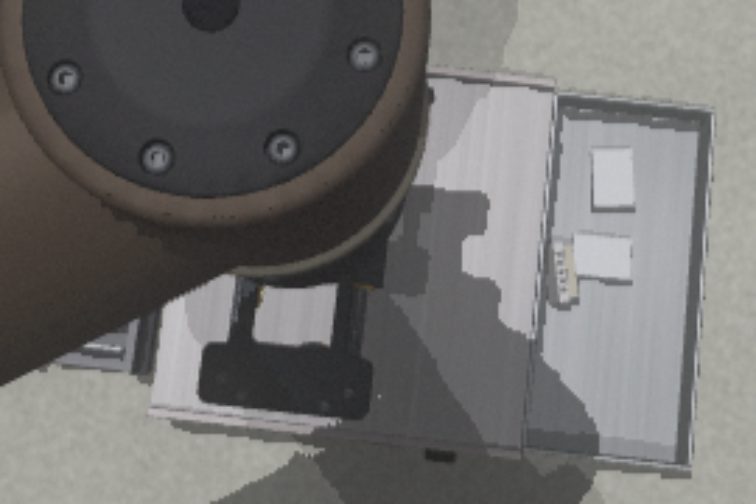

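All three blocks are in the tray, at (613,178), (603,257) and (565,272); the last stands on edge by the near wall. I'll move clear and check the jar.

```bash
python3 -m crank '[[[2,0,-1,0],[4,-1,-1,0],[6,-3,-1,0],[8,-5,-1,0],[10,-6,-1,0],[10,-6,-1,0]]]'
python3 - <<'E'
from h import *
p,d=arm.grab_frame('top')
W=world('top',d);S,P=sp(W);h=W[:,:,2]
m=((h>.08)&(h<.095)&(S<480)&(S>420)&(P<0)&(P>-220)); print('jar',W[m].mean(0),m.sum())
m=((h>.006)&(h<.038)&(P>22)&(P<118)&(S>425)&(S<640)); print('tray stuff max h',np.percentile(h[m],99))
n,l,s,c=cv2.connectedComponentsWithStats(m.astype(np.uint8))
for i in range(1,n):
    if s[i,4]>40: print(s[i,4],np.median(S[l==i]),np.median(P[l==i]),h[l==i].min(),h[l==i].max())
E
```

```text
t: 21.82
eef_pos: [0.6539, -0.2169, 0.1809]
ee_rot: [3.138, -0.0, -1.693]
force: [-0.9, 0.9, 0.1]
width: 0.0004
gripper_force: 0.0
jar [0.46361602 0.07016039 0.08706384] 22Traceback (most recent call last):
  File "<stdin>", line 5, in <module>
    return _quantile_unchecked(
        a, q, axis, out, overwrite_input, method, keepdims, weights)
    return _ureduce(a,
                    func=_quantile_ureduce_func,
    ...<5 lines>...
                    overwrite_input=overwrite_input,
                    method=method)
    r = func(a, **kwargs)
    result = _quantile(arr,
                       quantiles=q,
    ...<2 lines>...
                       out=out,
                       weights=wgt)
    slices_having_nans = np.isnan(arr[-1, ...])
                                  ~~~^^^^^^^^^
IndexError: index -1 is out of bounds for axis 0 with size 0
```

Run:
```python
from h import *
p,d=grab('scene','s9.png'); W=world('scene',d);S,P=sp(W);h=W[:,:,2]
m=((h>.007)&(h<.06)&(P>22)&(P<116)&(S>425)&(S<640))
n,l,s,c=cv2.connectedComponentsWithStats(m.astype(np.uint8))
for i in range(1,n):
    if s[i,4]>15: print(s[i],np.median(S[l==i]).round(),P[l==i].min().round(),P[l==i].max().round(),h[l==i].max().round(4))
cv2.imwrite('pics/s9c.png',cv2.resize(p[110:260,100:300,::-1],None,fx=3.8,fy=3.8,interpolation=cv2.INTER_CUBIC))
```

```text
[160 184  30  30 439] 549.0 22.0 80.0 0.0341
[169 212  23  20 270] 606.0 48.0 79.0 0.0195
```

View pics/s9c.png

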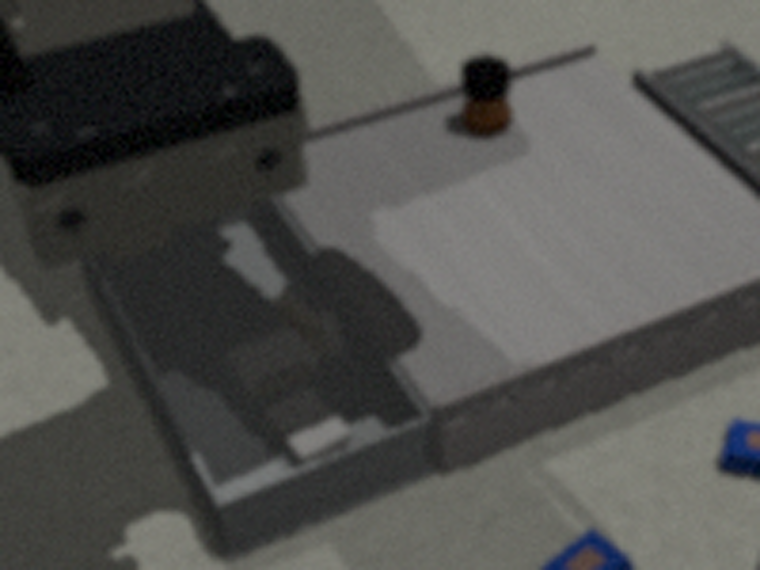

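The scene crop shows the jar upright at (487,95), the plate cleared, and the blocks in the tray around (300,340) to (320,438). The highest point of any block is 34 mm, below the 42 mm rim.

```bash
python3 -c "
from station import arm
print(arm.job_done())"
```

```text
the job is handed in; nothing more can be done
None
```

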